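# Lift the egg rack out of the pan with its clip-in lifter

## Robot

A 6-joint arm with a two-finger parallel gripper is mounted at the origin on a cart in front of the work surface, level with it; the furniture and walls round the work are solid. World frame = base frame: x ahead of the robot, y to its left, z up, the work surface at z = 0. Lengths are in m, angles in degrees, forces in N, time in s.
With the tool pointing down it reaches from about 0.4 to 0.825 m from the base axis. Payload 7 kg.
Tool frame: the origin (TCP) lies on the centre line of the jaws, within the pads' length; the fingertips stand 8 mm ahead of it and the grasp point (between the pads) lies 11 mm behind it; z points along the fingers, y is the line along which they close (so a half turn about z gives the same grasp; the last joint's range is limited). The gripper opens to 88 mm and grips with 3 to 60 N. Pads are 19 mm wide; open, the fingers measure 130 mm over their backs; the gripper's body (78 mm by 193 mm) begins 47 mm behind the grasp point.
Start: joints at [84.632, 20.546, 0.682, 0, -70.136, -16.507], TCP at [0.252, 0.626, 0.235] pointing down, gripper open.
Joint ranges: [-176.03, 176.03], [-82.01, 121.73], [-58.28, 71.71], [-173.87, 95.51], [-174.79, -0.11], [-173.66, 173.66]. Speed limits (degrees/s): [136.94, 136.94, 172.46, 180, 180, 180].

## Interface

Orientations are given as [roll, pitch, yaw] about the fixed x, y, z axes, in that order (R = Rz(yaw) Ry(pitch) Rx(roll)).
In Python, from plant import r gives the robot as it stands.
- The arm moves only by the tool carry_out, never from a script. Its argument "targets" is a list of rows, each a list of 6 numbers: the shift along the tool's x, y, z scaled (see below), then the turn, a rotation vector about the tool's x, y, z scaled (see below). A call has 1 to 5 rows; each row shifts and turns the commanded pose from where the row before left it, along the tool's axes as they then stand; what a row does not reach is not made up. The controller multiplies each number of a shift by 0.5 m and each number of a turn by 60 degrees. A row lasts 1/8 s, in which the tool goes at most 62.5 mm and 10.7 degrees, less where a joint would pass 70% of its speed; a pose out of reach is approached as far as the arm can. A call with a number of a shift or a turn outside -1 to 1 is refused whole. A call with a gripper value outside its range is refused whole. "hand" is the opening, from 0 (shut) to 1 (fully open), set as the call begins (left out, the last holds). The fingers move at their own pace and stop on an object; "squeeze" is the grip in N (left out, the last holds). Time passes only in rows, so rows that do not move let the fingers close. It gives the time, the measured TCP pose, the force, the opening and the grip force at its end, in the units of the state.
- r.get_state(): the state, without advancing time (a new reading comes with each control period).
- r.capture(name): name is "side" or "top" or "wrist"; returns the picture (400x640x3 uint8, red, green, blue); there is no depth.
- r.camera_info(name): a dict with "K" (3x3 intrinsics, pixels), "eye" and "attitude" of the camera in the world. Camera axes: x right, y down, z forward; pixel columns grow to the right and rows downward; lengths in m; the calibration is good to about 2 mm. The wrist camera is an equidistant fisheye: a pixel r from the principal point sees the ray r / f radians off the axis. A picture is of the moment at which its call begins: read the wrist's pose just before it. camera_info takes no time and is no camera call; for the wrist camera it gives the pose at the moment of the call.
- r.close_job(): hands the job in; it is judged then, once.
The state is a dict: "time_s": time; "joints": joint angles; "qd": joint speeds; "joint_torque": joint torques, N m; "tcp_pos": TCP position; "eef_rot": TCP orientation; "contact_force": force on the tool from outside, world axes, zero at the start; "moment": the same for the moment, N m; "gripper_width": finger opening in m; "gripper_force": force on a finger pad.
Only numpy, scipy, OpenCV 4.12 (cv2) and the standard library are available. Lean on these libraries where they do the work, as an engineer would, in place of code of your own. Each camera call takes 0.05 s, during which the arm holds its last target. There are 200 camera calls.

## Task

The boiled eggs are done and the rack is hot: take the lifter out of the knife block, find the slot in the rack's swivelling hub with its cross pin, push it through against the spring and give it a quarter turn clockwise so that it locks, without forcing it; then lift the rack out of the pan with it and set it down gently, all four feet on the cork trivet. Leave the lifter locked in the rack, keep every egg in its cup, do not touch the hot rack or the eggs with the gripper or arm, and leave the mug, the spice jar with the green and white lid and the tin where they are.

Things in the scene. Friction and masses are not known exactly. Their poses are not given: they have to be found in the camera images.
- lifter: Loose lifting tool, 103 mm tall, 0.14 kg. At its foot a round steel cross pin (34 mm long, 8 mm thick, round ends) across an 8 mm stem; on top a flat red grip. Origin: under the middle of the pin. x runs along the pin, z up the stem. It starts upright, its pin down in the front slot of the knife block; pull it straight up by 25 mm or more to free it.
- grip (a point): Middle of the lifter's red grip (40 mm wide along the lifter's x, 15 mm thick along its y, 50 mm tall), 78 mm above the lifter's origin, axes as the lifter's.
- collar (a point): Centre of the underside of the lifter's steel collar (a disc 35 mm across, 4 mm thick), 20 mm above the lifter's origin. It rests on the knife block at the start.
- egg_rack: Loose steel wire rack, 160 mm across, 0.29 kg without the eggs. It stands in the pan on four feet (on a circle of 78 mm radius, at 45 degrees to its x and y) and holds four eggs in wire cups 52 mm from its centre on its +x, +y, -x, -y sides; egg tops 84 mm high. In its middle, on a post, a dark round hub, 51 mm across, top 72 mm high. Origin: centre of its underside.
- hub_top (a point): Centre of the hub's top face, 72 mm above the rack's origin, axes as the rack's (not the hub's). In this face is a slot 36 mm long, 10 mm wide; two red dots lie across it. The hub turns stiffly on its post (0.2 N m, stops at 60 degrees): the slot stands at any angle up to 40 degrees either way from the rack's x. No reading tells it: look, or lay the pin on lightly and feel for it.
- spring (a point): Spring plunger in the hub, 10.5 mm below its top: pushes the pin up with 3 N at first, 10 N with the collar down on the hub. Only so (2 mm short will do) can the pin turn, clockwise seen from above, a quarter turn to a stop, towards the red dots. Let up, it springs into a channel: locked, its underside 14 mm below the hub top (10.5 if not). Turned when not fully down it only drags the hub along.
- pan: Fixed low steel pan, 202 mm across, 64 mm high, two loop handles on its +x and -x sides that reach 140 mm from its centre. Origin: centre of its underside; the inner floor is at z = 6 mm.
- trivet: Fixed round cork trivet, 212 mm across, 14 mm thick. Origin: centre of its underside.
- knife_block: Fixed wooden block 110 (x) by 70 (y) by 45 mm high; origin: centre of its underside. The lifter's slot is at x = -22 mm, 40 mm long along x, 13 mm wide, 35 mm deep; two knife handles rise to 123 mm above the worktop at x = +34 mm, y = -18 and +18 mm.
- egg_a: Egg in the rack's +x cup, 44 mm thick, 57 mm long, standing on its blunt end; origin at its blunt end.
- egg_b: Egg in the rack's +y cup, as egg_a.
- egg_c: Egg in the rack's -x cup, as egg_a.
- egg_d: Egg in the rack's -y cup, as egg_a.
- egg_a_mid (a point): Middle of egg_a's thickest part, 22 mm above its blunt end.
- egg_b_mid (a point): Middle of egg_b's thickest part.
- egg_c_mid (a point): Middle of egg_c's thickest part.
- egg_d_mid (a point): Middle of egg_d's thickest part.
- cup_a (a point): Where the middle of egg_a belongs: over the rack's +x cup, 48 mm above the rack's origin.
- cup_b (a point): The same for egg_b (+y cup).
- cup_c (a point): The same for egg_c (-x cup).
- cup_d (a point): The same for egg_d (-y cup).
- mug: Bystander: white mug, 90 mm across, 87 mm high, behind the work. Origin: centre of its underside.
- spice_jar: Bystander: small glass spice jar with a white and green lid, 40 mm across, 101 mm high, behind the work. Origin: centre of its underside.
- tin: Bystander: food tin with a ring-pull lid, 75 mm across, 58 mm high, behind the work. Origin: centre of its underside.
There are look-alikes about, which are no part of the job. There is more than one size of the trivet; the job needs the larger.

How it is judged:
By the outcome, as a careful person would: the job done as asked, in the order asked, and still so for the second after the job is handed in, with the robot touching nothing.
It also fails if it takes over 72 s, if anything falls off the work surface, if the arm or the gripper's body presses on something with over 40 N, if the wrist force passes 120 N, or if a joint passes its speed limit or range.

## Working session

There is one attempt and no reset: what is moved stays moved. The work goes in short steps, Python scripts to look and compute and a tool call to move; the robot and the scene stay as the last step left them, time stands still between calls to the robot, and variables do not carry over. Pictures are saved under pics/ and viewed, at most 10 in all, crops included, and the job is handed in when it is done.

Besides the shell and the picture viewer there is one more tool, called after "Emit:" by a JSON object that holds its "name" and its "arguments", one argument or row to a line. carry_out: Moves the arm, as the interface text tells. Its arguments: {"type":"object","properties":{"targets":{"type":"array","items":{"type":"array","items":{"type":"number","minimum":-1,"maximum":1}}},"hand":{"type":"number"},"squeeze":{"type":"number"}},"required":["targets"]}

```bash
ls; mkdir -p pics; python3 - <<'E'
from plant import r
import cv2,numpy as np
for n in ["top","side"]:
    im=r.capture(n); cv2.imwrite(f"pics/{n}0.png",im[:,:,::-1]); 
    ci=r.camera_info(n); print(n,ci)
print(r.camera_info("wrist")); s=r.get_state(); print(s)
cv2.imwrite("pics/w0.png",r.capture("wrist")[:,:,::-1])
E
```

```text
pics
top {'K': array([[483.70272251,   0.        , 319.73935474],
       [  0.        , 483.70272251, 198.9500544 ],
       [  0.        ,   0.        ,   1.        ]]), 'eye': array([0.3863313 , 0.02928258, 1.48977162]), 'attitude': array([-172.6770716 ,    0.74920889,  -90.36682341])}
side {'K': array([[406.83044684,   0.        , 321.60431354],
       [  0.        , 406.83044684, 198.9460739 ],
       [  0.        ,   0.        ,   1.        ]]), 'eye': array([-0.12851569, -1.05984121,  0.65685778]), 'attitude': array([-113.3882381 ,    0.43400705,  -32.13124118])}
{'K': array([[309.70691629,   0.        , 319.28936504],
       [  0.        , 309.70691629, 197.14037559],
       [  0.        ,   0.        ,   1.        ]]), 'eye': array([0.31266908, 0.60170064, 0.38381631]), 'attitude': array([ 1.65780225e+02, -2.97594689e-02, -1.11882231e+02])}
{'time_s': 0.1, 'joints': array([ 8.46316583e+01,  2.05874084e+01,  6.40404722e-01, -1.86848672e-02,
       -7.01365118e+01, -1.65081988e+01]), 'qd': array([ 0.00590781, -0.18861156,  0.0946601 ,  0.01107494, -0.0144518 ,
       -0.04300525]), 'joint_torque': array([-2.70290860e-03, -5.84163773e+01,  2.93749416e+01,  7.01546252e+00,
        1.01930456e-02, -4.34076003e-05]), 'tcp_pos': array([0.2513565 , 0.62600073, 0.23372301]), 'eef_rot': array([ 1.79914935e+02, -6.89148039e-03, -2.18828970e+01]), 'contact_force': array([ 0.32865248, -0.65335037, -0.14132663]), 'moment': array([0.03899703, 0.00321743, 0.04680481]), 'gripper_force': 0.0, 'gripper_width': 0.08739910263445136}
```

View pics/top0.png

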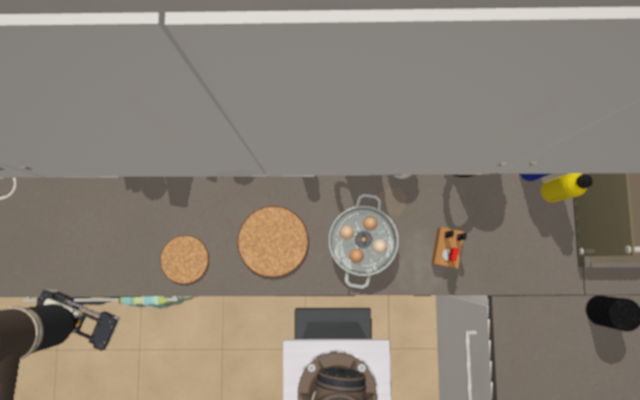

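View pics/side0.png

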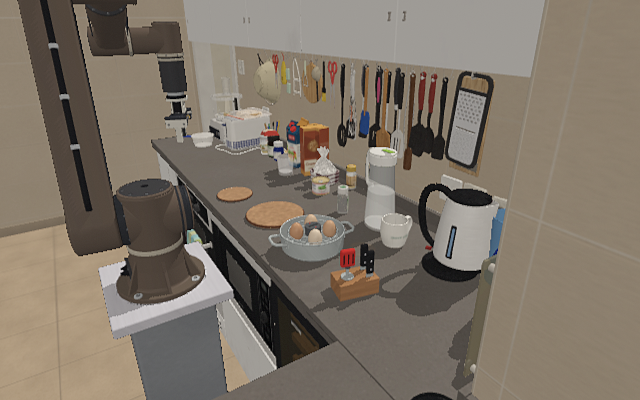

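The top view shows the candidates:
- Trivets: large cork at (273,241), small cork look-alike at (184,260). I choose the large one.
- Pan with rack and eggs at (364,240).
- Knife block at (449,248), with the red lifter grip at (454,255). The knife handles are black, at (450,234) and (461,237).
- In the side view the red grip is at (347,258). The red utensils on the wall are look-alikes.

```bash
cat > h.py <<'E'
from plant import r
import cv2,numpy as np
from scipy.spatial.transform import Rotation as Ro
def rot(a): return Ro.from_euler('xyz',a,degrees=True)
def ray(ci,uv,fish=False):
    K=ci['K']; d=np.array([(uv[0]-K[0,2])/K[0,0],(uv[1]-K[1,2])/K[1,1],1.])
    if fish:
        t=np.hypot(d[0],d[1]); k=np.sin(t)/t if t>1e-9 else 1; d=np.array([d[0]*k,d[1]*k,np.cos(t)])
    return rot(ci['attitude']).apply(d)
def onplane(ci,uv,z,fish=False):
    d=ray(ci,uv,fish); e=ci['eye']; return e+d*(z-e[2])/d[2]
def proj(ci,p,fish=True):
    K=ci['K']; c=rot(ci['attitude']).inv().apply(np.asarray(p,float)-ci['eye'])
    if fish:
        s=np.hypot(c[0],c[1]); t=np.arctan2(s,c[2]); q=c[:2]/max(s,1e-9)*t
    else: q=c[:2]/c[2]
    return q*K[0,0]+K[:2,2]
def delta(pos,yaw=None,roll=180,pitch=0):
    """remaining shift (tool axes, m) and turn (deg) from measured pose"""
    s=r.get_state(); R=rot(s['eef_rot']); d=R.inv().apply(np.array(pos)-s['tcp_pos'])
    t=(R.inv()*rot([roll,pitch,yaw])).as_rotvec(degrees=True) if yaw is not None else np.zeros(3)
    print('t',round(s['time_s'],2),'tcp',s['tcp_pos'].round(4),'rot',s['eef_rot'].round(2),'F',s['contact_force'].round(1))
    print('shift/0.5',(d/0.5).round(4),'turn/60',(t/60).round(4))
def blobs(im,lo,hi,amin=30):
    h=cv2.cvtColor(im,cv2.COLOR_RGB2HSV); m=cv2.inRange(h,lo,hi)
    return [c for c in cv2.findContours(m,cv2.RETR_EXTERNAL,cv2.CHAIN_APPROX_NONE)[0] if cv2.contourArea(c)>=amin]
E
python3 - <<'E'
from h import *
im=cv2.imread('pics/top0.png')[:,:,::-1].copy(); ci=r.camera_info('top')
for n,uv,z in [("triv",(273,241),.014),("pan",(364,240),.064),("hub",(364,240),.08),("blk",(449,248),.045),("grip",(454,255),.128),("smalltriv",(184,260),.014),("cab",(300,176),.6),("counteredge",(230,296),0)]: print(n,onplane(ci,uv,z).round(3))
for c in blobs(im,(5,90,90),(20,255,255),300):
    e=cv2.fitEllipse(c); print(e, onplane(ci,e[0],.014).round(4))
for c in blobs(im,(0,180,120),(4,255,255),10): print('red',cv2.minAreaRect(c))
E
```

```text
triv [0.448 0.191 0.014]
pan [ 0.447 -0.082  0.064]
hub [ 0.446 -0.081  0.08 ]
blk [ 0.423 -0.335  0.045]
grip [ 0.401 -0.327  0.128]
smalltriv [0.392 0.461 0.014]
cab [0.544 0.077 0.6  ]
counteredge [0.283 0.322 0.   ]
((184.1567840576172, 259.2525329589844), (47.21464538574219, 48.549888610839844), 35.74713134765625) [0.3947 0.4606 0.014 ]
((447.4908752441406, 247.74595642089844), (29.669282913208008, 44.68505096435547), 6.292001247406006) [ 0.4241 -0.3383  0.014 ]
((272.5916442871094, 241.39398193359375), (69.79761505126953, 70.8092041015625), 22.386808395385742) [0.4469 0.1918 0.014 ]
red ((453.2353820800781, 254.05886840820312), (6.305926322937012, 12.611852645874023), 14.03624439239502)
```

```bash
python3 - <<'E'
from h import *
# camera pose in tool frame
s=r.get_state(); ci=r.camera_info('wrist'); R=rot(s['eef_rot'])
print(R.inv().apply(ci['eye']-s['tcp_pos']), (R.inv()*rot(ci['attitude'])).as_euler('xyz',degrees=True), R.as_matrix().round(2))
E
```

```text
[ 6.59728801e-02 -8.11943178e-05 -1.50055673e-01] [-1.42284614e+01 -5.22209596e-02  9.00026812e+01] [[ 0.93 -0.37 -0.  ]
 [-0.37 -0.93 -0.  ]
 [ 0.    0.   -1.  ]]
```

Emit:
{"name": "carry_out", "arguments": {
  "targets": [
    [0.0926, 0.039, 0, 0, 0, 0],
    [0.0926, 0.039, 0, 0, 0, 0],
    [0.0926, 0.039, 0, 0, 0, 0],
    [0.0926, 0.039, 0, 0, 0, 0],
    [0.0926, 0.039, 0, 0, 0, 0]
  ]
}}

```text
time_s: 0.78
tcp_pos: [0.4308, 0.4483, 0.2344]
eef_rot: [180.0, 0.0, -21.9]
contact_force: [-0.0, 0.4, -0.4]
gripper_width: 0.0872
gripper_force: 0.0
```

Emit:
{"name": "carry_out", "arguments": {
  "targets": [
    [0.0336, 0.1008, 0, 0, 0, 0],
    [0.0336, 0.1008, 0, 0, 0, 0],
    [0.0336, 0.1008, 0, 0, 0, 0],
    [0.0336, 0.1008, 0, 0, 0, 0],
    [0.0336, 0.1008, 0, 0, 0, 0]
  ]
}}

```text
time_s: 1.4
tcp_pos: [0.4136, 0.1827, 0.2345]
eef_rot: [-180.0, -0.0, -21.9]
contact_force: [0.5, -0.1, 1.0]
gripper_width: 0.0877
gripper_force: 0.0
```

Emit:
{"name": "carry_out", "arguments": {
  "targets": [
    [0.0336, 0.1008, 0, 0, 0, 0],
    [0.0336, 0.1008, 0, 0, 0, 0],
    [0.0336, 0.1008, 0, 0, 0, 0],
    [0.0336, 0.1008, 0, 0, 0, 0],
    [0.0336, 0.1008, 0, 0, 0, 0]
  ]
}}

```text
time_s: 2.02
tcp_pos: [0.3976, -0.0822, 0.2348]
eef_rot: [-180.0, -0.0, -21.8]
contact_force: [0.7, -0.5, -0.6]
gripper_width: 0.0879
gripper_force: 0.0
```

Emit:
{"name": "carry_out", "arguments": {
  "targets": [
    [0, 0, 0, 0, 0, -0.1],
    [0, 0, 0, 0, 0, -0.1]
  ]
}}

```text
time_s: 2.28
tcp_pos: [0.3977, -0.0817, 0.2344]
eef_rot: [-180.0, 0.0, -9.8]
contact_force: [-0.1, -0.2, 0.2]
gripper_width: 0.0877
gripper_force: 0.0
```

```bash
python3 - <<'E'
from h import *
ci=r.camera_info('wrist'); im=r.capture('wrist'); cv2.imwrite('pics/w1.png',im[:,:,::-1]); np.save('w1.npy',ci,allow_pickle=True)
delta([.447,-.082,.25],-10); print(r.get_state()['joints'].round(1), ci['eye'])
print(proj(ci,[.447,-.082,.075]))
E
```

```text
t 2.33 tcp [ 0.3978 -0.0813  0.2345] rot [-1.80e+02  1.00e-02 -9.49e+00] F [-0.3  0.1  0.1]
shift/0.5 [ 0.0973 -0.0149 -0.0311] turn/60 [-0.0001  0.0001  0.0085]
[ 16.6  -6.1 -30.6  -0.  -65.5  63.9] [ 0.4627372  -0.09295613  0.38453705]
[311.44913189 137.6201904 ]
```

View pics/w1.png

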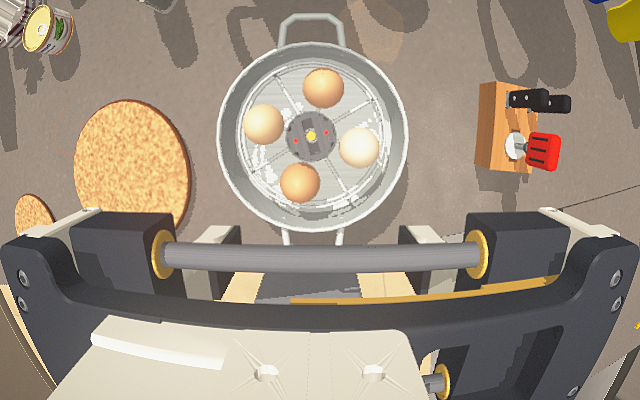

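The wrist view shows:
- Hub at (311,136), with its brass plunger in a dark slot running from about (306,120) to (316,153).
- Red dots at (296,140) and (326,132).
- Eggs at (323,88), (264,124), (300,183) and (359,147).
- The lifter's red grip at (543,152), with its collar at (515,147).
- The large trivet at (131,168).

```bash
python3 - <<'E'
from h import *
im=cv2.imread('pics/w1.png')[:,:,::-1].copy(); ci=np.load('w1.npy',allow_pickle=True).item()
pts=[]
for c in blobs(im,(0,150,100),(6,255,255),2)+blobs(im,(174,150,100),(180,255,255),2):
    M=cv2.moments(c); u=np.array([M['m10'],M['m01']])/M['m00']; print(u.round(1),M['m00'],onplane(ci,u,.078,True).round(4))
pl=blobs(im[110:165,285:340],(20,120,120),(35,255,255),5)
for c in pl: 
    u=c.mean(0)[0]+[285,110]; print('plunger',u,onplane(ci,u,.0675,True).round(4))
cr=lambda a,x,y,w,k: cv2.resize(a[y:y+w,x:x+w],None,fx=k,fy=k,interpolation=cv2.INTER_CUBIC)
cv2.imwrite('pics/c1.png',np.hstack([cr(im,276,101,70,6),cr(im,470,75,105,4)])[:,:,::-1])
E
```

```text
[295.5 140.3] 6.5 [ 0.4474 -0.0661  0.078 ]
[543.2 150.6] 1067.0 [ 0.3972 -0.3542  0.078 ]
[326.  132.3] 5.0 [ 0.4499 -0.0971  0.078 ]
plunger [310.73913043 135.65217391] [ 0.4487 -0.0814  0.0675]
```

View pics/c1.png

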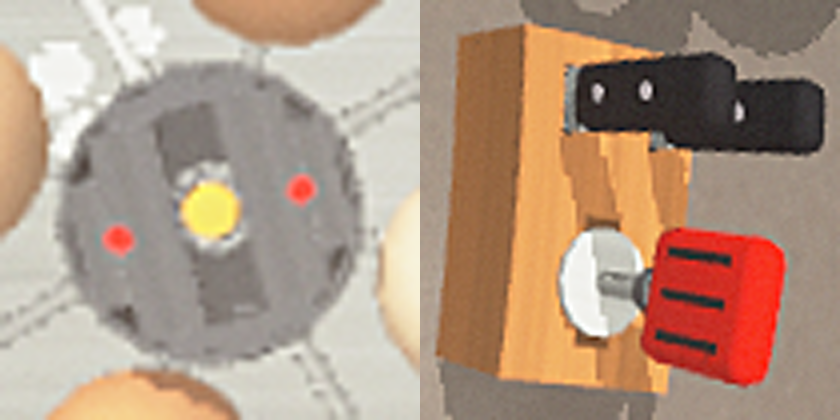

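The crop shows a slot dark at both ends with the brass plunger in its middle. It runs nearly along the image vertical, and the red dots lie on both sides of it, so this is the right hub. The right half shows the knife block with the red lifter and its steel collar on top, and two black knives beside it.

Emit:
{"name": "carry_out", "arguments": {
  "targets": [
    [0.0054, 0.1, 0, 0, 0, 0],
    [0.0054, 0.1, 0, 0, 0, 0],
    [0.0054, 0.1, 0, 0, 0, 0],
    [0.0054, 0.1, 0, 0, 0, 0],
    [0.0054, 0.1, 0, 0, 0, 0]
  ]
}}

```text
time_s: 2.95
tcp_pos: [0.3682, -0.3308, 0.2346]
eef_rot: [180.0, -0.0, -10.0]
contact_force: [0.9, -0.4, 0.1]
gripper_width: 0.0872
gripper_force: 0.0
```

Emit:
{"name": "carry_out", "arguments": {
  "targets": [
    [0, 0, 0, 0, 0, 0],
    [0, 0, 0, 0, 0, 0]
  ]
}}

```text
time_s: 3.2
tcp_pos: [0.3682, -0.3291, 0.2342]
eef_rot: [-180.0, 0.0, -10.0]
contact_force: [0.8, 0.2, 0.1]
gripper_width: 0.0877
gripper_force: 0.0
```

```bash
python3 - <<'E'
from h import *
# refined dots from w1
im=cv2.imread('pics/w1.png')[:,:,::-1].astype(float); ci=np.load('w1.npy',allow_pickle=True).item()
P=[]
for x,y in [(295,140),(326,132)]:
    w=im[y-5:y+6,x-5:x+6]; red=np.clip(w[...,0]-np.maximum(w[...,1],w[...,2])-15,0,None); yy,xx=np.mgrid[y-5:y+6,x-5:x+6]
    u=((red*xx).sum()/red.sum(),(red*yy).sum()/red.sum()); P.append(onplane(ci,u,.078,True)[:2])
P=np.array(P); d=P[1]-P[0]; print('hub',P.mean(0).round(4),'len',np.hypot(*d),'slot',np.degrees(np.arctan2(d[1],d[0]))+90)
ci=r.camera_info('wrist'); im=r.capture('wrist'); cv2.imwrite('pics/w2.png',im[:,:,::-1]); np.save('w2.npy',ci,allow_pickle=True)
delta([.37,-.33,.235],-9.5)
cr=im[0:240,180:480]; cv2.imwrite('pics/c2.png',cv2.resize(cr,None,fx=2.5,fy=2.5)[:,:,::-1])
for c in blobs(im,(0,180,100),(5,255,255),200): print(cv2.minAreaRect(c))
for p in [(0,0,.047),(0.0175,0,.047),(-.0175,0,.047)]:
    s=r.get_state(); print(proj(ci,s['tcp_pos']+rot(s['eef_rot']).apply(p)))
E
```

```text
hub [ 0.4487 -0.0814] len 0.031131690257290366 slot 5.41878324615179
t 3.25 tcp [ 0.3685 -0.3287  0.2344] rot [-1.7998e+02  2.0000e-02 -9.9000e+00] F [-0.8 -0.1 -0.6]
shift/0.5 [ 0.0034  0.0021 -0.0012] turn/60 [-0.0003  0.0003 -0.0067]
((315.6588439941406, 155.96470642089844), (16.326663970947266, 46.784812927246094), 5.906141757965088)
[318.94461383 220.14775353]
[318.89853128 194.76096655]
[318.98990804 244.21698868]
```

View pics/c2.png

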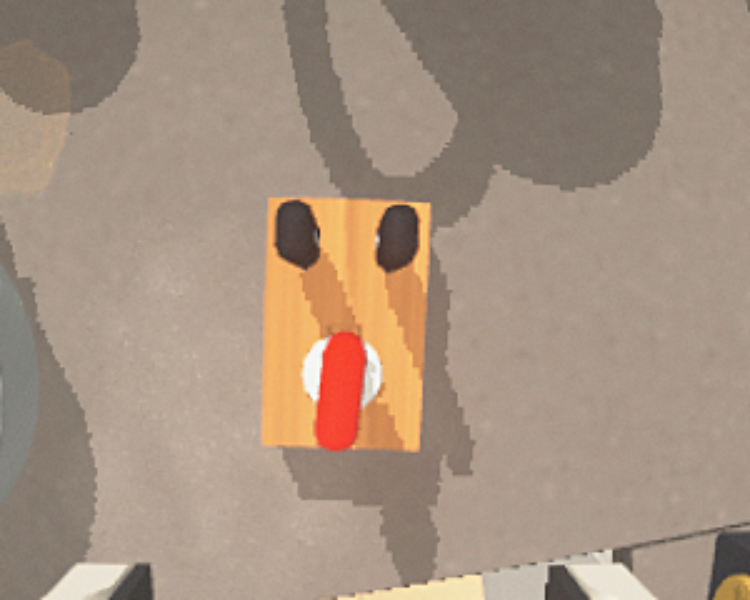

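The crop shows the block's top corners at (268,198), (430,203), (420,451) and (262,445). The red grip, seen from above, runs from (347,340) to (335,445), tilted slightly against the block. The collar is at (342,373).

```bash
python3 - <<'E'
from h import *
im=cv2.imread('pics/w2.png')[:,:,::-1].copy(); ci=np.load('w2.npy',allow_pickle=True).item()
C=[onplane(ci,(180+x/2.5,y/2.5),.045,True)[:2] for x,y in [(268,198),(430,203),(420,451),(262,445)]]
C=np.array(C); c=C.mean(0); ax=(C[0]+C[1]-C[2]-C[3]); ax/=np.hypot(*ax); print('block',c,np.degrees(np.arctan2(ax[1],ax[0])),'slot',c-.022*ax)
print(np.hypot(*(C[0]-C[1])),np.hypot(*(C[1]-C[2])))
b=max(blobs(im,(0,180,100),(5,255,255),200),key=cv2.contourArea)
h=cv2.cvtColor(im,cv2.COLOR_RGB2HSV); m=np.zeros(h.shape[:2],np.uint8); cv2.drawContours(m,[b],-1,255,-1); 
v=h[...,2][m>0]; print(np.histogram(v,8))
box=cv2.boxPoints(cv2.minAreaRect(b)); W=np.array([onplane(ci,u,.128,True)[:2] for u in box]); print(W.round(4))
e=[W[1]-W[0],W[2]-W[1]]; l=max(e,key=np.linalg.norm); print([np.linalg.norm(x) for x in e],np.degrees(np.arctan2(l[1],l[0])))
w=np.array([onplane(ci,p[0],.128,True)[:2] for p in b]); 
# collar: bright low-saturation blob
cm=cv2.inRange(h,(0,0,190),(180,60,255))[120:170,290:345]; ys,xs=np.nonzero(cm); print('collar px',xs.min()+290,xs.max()+290,ys.min()+120,ys.max()+120)
q=((xs.min()+xs.max())/2+290.5,(342/2.5*0+373/2.5)); print('collar',onplane(ci,q,.049,True))
E
```

```text
block [ 0.42323213 -0.33685538] -11.843728269451141 slot [ 0.40170049 -0.33234003]
0.07016198885269459 0.11017395338099141
(array([  1,   4,   8,  12,  16,  20,  99, 552]), array([197.   , 203.875, 210.75 , 217.625, 224.5  , 231.375, 238.25 ,
       245.125, 252.   ]))
[[ 0.3874 -0.32  ]
 [ 0.4251 -0.331 ]
 [ 0.4214 -0.3439]
 [ 0.3836 -0.3332]]
[np.float64(0.0393108353953654), np.float64(0.013425327757864217)] -16.183815582163025
collar px 301 332 135 162
collar [ 0.4026656  -0.33219324  0.049     ]
```

Emit:
{"name": "carry_out", "arguments": {
  "targets": [
    [0, 0, 0, 0, 0, 0.105],
    [0.07, -0.0134, 0, 0, 0, 0],
    [0, 0, 0.08, 0, 0, 0],
    [0, 0, 0.08, 0, 0, 0],
    [0, 0, 0, 0, 0, 0]
  ]
}}

```text
time_s: 3.88
tcp_pos: [0.4027, -0.3306, 0.1525]
eef_rot: [-180.0, 0.3, -16.1]
contact_force: [0.6, 0.9, 1.0]
gripper_width: 0.0875
gripper_force: 0.0
```

```bash
python3 - <<'E'
from h import *
delta([.404,-.332,.092],-16.2)
E
```

```text
t 3.88 tcp [ 0.4027 -0.3306  0.1525] rot [-179.96    0.31  -16.09] F [0.6 0.9 1. ]
shift/0.5 [0.004  0.0021 0.1209] turn/60 [-0.0007  0.0051  0.0018]
```

Emit:
{"name": "carry_out", "arguments": {
  "targets": [
    [0.003, 0.0015, 0.04, 0, 0, 0],
    [0, 0, 0.04, 0, 0, 0],
    [0, 0, 0.04, 0, 0, 0],
    [0, 0, 0, 0, 0, 0],
    [0, 0, 0, 0, 0, 0]
  ]
}}

```text
time_s: 4.5
tcp_pos: [0.4065, -0.3339, 0.0964]
eef_rot: [180.0, -0.1, -16.1]
contact_force: [-0.5, -0.3, 0.8]
gripper_width: 0.0879
gripper_force: 0.0
```

Emit:
{"name": "carry_out", "arguments": {
  "targets": [
    [0, 0, 0, 0, 0, 0],
    [0, 0, 0, 0, 0, 0],
    [0, 0, 0, 0, 0, 0],
    [0, 0, 0, 0, 0, 0],
    [0, 0, 0, 0, 0, 0]
  ],
  "hand": 0,
  "squeeze": 30
}}

```text
time_s: 5.12
tcp_pos: [0.4052, -0.3338, 0.0945]
eef_rot: [180.0, 0.0, -16.2]
contact_force: [-0.2, 0.4, 0.1]
gripper_width: 0.0431
gripper_force: 0.0
```

Emit:
{"name": "carry_out", "arguments": {
  "targets": [
    [0, 0, 0, 0, 0, 0],
    [0, 0, 0, 0, 0, 0],
    [0, 0, 0, 0, 0, 0],
    [0, 0, 0, 0, 0, 0],
    [0, 0, 0, 0, 0, 0]
  ]
}}

```text
time_s: 5.75
tcp_pos: [0.4051, -0.3337, 0.0944]
eef_rot: [-180.0, 0.0, -16.2]
contact_force: [-0.7, 0.1, -1.0]
gripper_width: 0.0149
gripper_force: 30.0
```

Emit:
{"name": "carry_out", "arguments": {
  "targets": [
    [0, 0, -0.02, 0, 0, 0],
    [0, 0, -0.05, 0, 0, 0],
    [0, 0, -0.06, 0, 0, 0],
    [0, 0, -0.06, 0, 0, 0],
    [0, 0, -0.06, 0, 0, 0]
  ],
  "squeeze": 50
}}

```text
time_s: 6.38
tcp_pos: [0.4051, -0.3337, 0.2213]
eef_rot: [180.0, -0.0, -16.2]
contact_force: [-0.1, -0.2, -0.7]
gripper_width: 0.0145
gripper_force: 50.0
```

```bash
python3 - <<'E'
from h import *
delta([.4487,-.0814,.215],5.4)
ci=r.camera_info('wrist'); im=r.capture('wrist'); cv2.imwrite('pics/w3.png',im[:,:,::-1]); np.save('w3.npy',ci,allow_pickle=True)
s=r.get_state(); print(s['gripper_width'],s['joints'].round(1))
cv2.imwrite('pics/c3.png',cv2.resize(im[120:320,220:420],None,fx=3,fy=3)[:,:,::-1])
E
```

```text
t 6.38 tcp [ 0.4051 -0.3337  0.2213] rot [ 1.800e+02 -4.000e-02 -1.617e+01] F [-0.1 -0.2 -0.7]
shift/0.5 [-0.0569 -0.5089  0.0126] turn/60 [ 2.000e-04 -6.000e-04 -3.595e-01]
0.01442903216121543 [-18.    6.7 -19.    0.1 -64.   91.9]
```

View pics/c3.png

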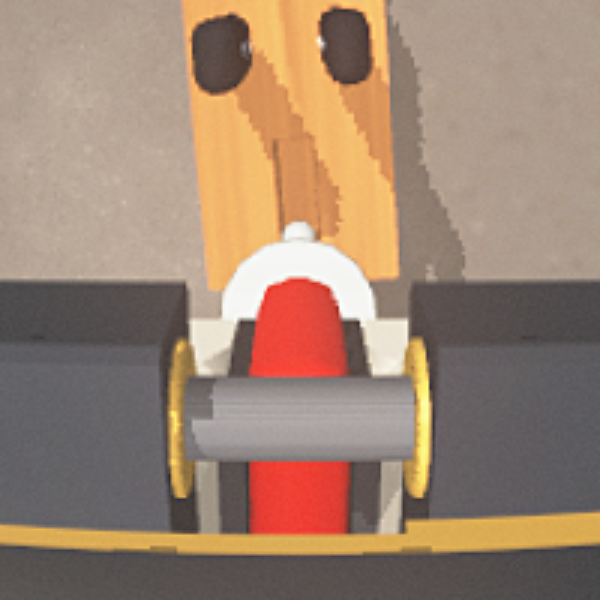

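The crop shows the lifter held. Its pin tip is at crop (300,230), the collar's front edge is at row 240, and the collar spans columns 222 to 377. The lifter sits a few mm off the TCP along tool x.

```bash
cat >> h.py <<'E'
def toolpt(ci,uv,s,z):
    """point at tool depth z (from TCP) on the pixel's ray, in tool frame"""
    R=rot(s['eef_rot']); o=R.inv().apply(ci['eye']-s['tcp_pos']); d=R.inv().apply(ray(ci,uv,True)); return o+d*(z-o[2])/d[2]
E
python3 - <<'E'
from h import *
ci=np.load('w3.npy',allow_pickle=True).item(); s=r.get_state()
im=cv2.imread('pics/w3.png')[:,:,::-1]; h=cv2.cvtColor(im,cv2.COLOR_RGB2HSV)
print('col320 V/S rows 190-206',h[190:206,320,2],h[190:206,320,1])
row=im[222]; print('row222 x 288..300',h[222,288:300,1],h[222,288:300,2],'|',h[222,340:352,1],h[222,340:352,2])
print('widest', [ (y,)+tuple(np.nonzero(((h[y,285:352,1]<40)&(h[y,285:352,2]>200)))[0][[0,-1]]+285) for y in range(204,226,3)])
for n,uv,z in [('pin tip',(320,194),.0654),('pin tip col',(320,197),.0654),('collar front low',(320,199.8),.0494),('collar front top',(320,201.5),.0454),('cl',(294,222),.0454),('cr',(345.7,222),.0454)]: print(n,toolpt(ci,uv,s,z).round(4))
E
```

```text
col320 V/S rows 190-206 [215 217 213 193 229 239 242 245 245 215 238 245 246 246 246 246] [145 145 142 116   6   5   5   4   4  11   8   3   2   2   2   2]
row222 x 288..300 [51 51 51 52 49 61  6  1  2  1  2  2] [186 186 190 188 184 181 246 249 247 246 246 246] | [ 3  2  2  1 15 42 55 56 47 54 55 50] [246 245 247 251 226 158 138 141 141 141 143 142]
widest [(204, np.int64(305), np.int64(333)), (207, np.int64(301), np.int64(337)), (210, np.int64(299), np.int64(340)), (213, np.int64(297), np.int64(341)), (216, np.int64(295), np.int64(343)), (219, np.int64(294), np.int64(344)), (222, np.int64(294), np.int64(344)), (225, np.int64(294), np.int64(344))]
pin tip [ 0.0124 -0.0006  0.0654]
pin tip col [ 0.0103 -0.0006  0.0654]
collar front low [ 0.0125 -0.0005  0.0494]
collar front top [ 0.0125 -0.0005  0.0454]
cl [-0.0014 -0.0175  0.0454]
cr [-0.0014  0.0162  0.0454]
```

Emit:
{"name": "carry_out", "arguments": {
  "targets": [
    [-0.0094, -0.1022, -0.0116, 0, 0, 0],
    [-0.0094, -0.1022, -0.0116, 0, 0, 0],
    [-0.0094, -0.1022, -0.0116, 0, 0, 0],
    [-0.0094, -0.1022, -0.0116, 0, 0, 0],
    [-0.0094, -0.1022, -0.0116, 0, 0, 0]
  ]
}}

```text
time_s: 7.05
tcp_pos: [0.4539, -0.0802, 0.2495]
eef_rot: [-180.0, -0.1, -16.2]
contact_force: [1.1, 0.1, -1.8]
gripper_width: 0.0148
gripper_force: 50.0
```

Emit:
{"name": "carry_out", "arguments": {
  "targets": [
    [0, 0, 0, 0, 0, -0.12],
    [0, 0, 0, 0, 0, -0.12],
    [0, 0, 0, 0, 0, -0.12],
    [0, 0, 0, 0, 0, 0],
    [0, 0, 0, 0, 0, 0]
  ]
}}

```text
time_s: 7.68
tcp_pos: [0.4538, -0.0819, 0.2488]
eef_rot: [-180.0, -0.0, 5.3]
contact_force: [0.8, 0.4, -0.7]
gripper_width: 0.0149
gripper_force: 50.0
```

```bash
python3 - <<'E'
from h import *
delta([.4537,-.0817,.215],5.4)
ci=r.camera_info('wrist'); s=r.get_state(); im=r.capture('wrist'); cv2.imwrite('pics/w4.png',im[:,:,::-1]); np.save('w4.npy',(ci,s),allow_pickle=True)
u0=proj(ci,[.4487,-.0814,.078]); print(u0)
f=im.astype(float); P=[]
red=np.clip(f[...,0]-np.maximum(f[...,1],f[...,2])-15,0,None)
for c in blobs(im,(0,150,100),(6,255,255),2)+blobs(im,(174,150,100),(180,255,255),2):
    a=c.mean(0)[0]; 
    if np.hypot(*(a-u0))<60 and cv2.contourArea(c)<60: print('dot',a,cv2.contourArea(c))
cv2.imwrite('pics/c4.png',cv2.resize(im[100:260,240:400],None,fx=3.7,fy=3.7)[:,:,::-1])
E
```

```text
t 7.67 tcp [ 0.4538 -0.0819  0.2488] rot [-1.80e+02 -2.00e-02  5.26e+00] F [ 0.8  0.4 -0.7]
shift/0.5 [-0.0003 -0.0003  0.0676] turn/60 [-0.     -0.0003 -0.0023]
[318.66339861 187.89812398]
dot [333.125 188.   ] 5.0
dot [304. 188.] 4.0
```

View pics/c4.png

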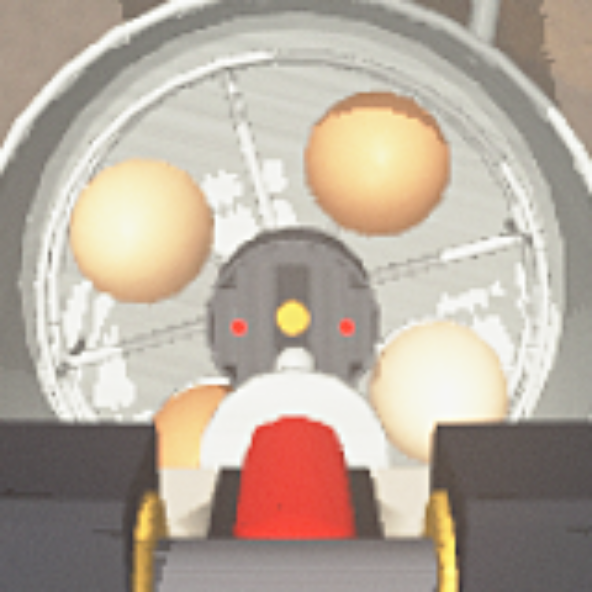

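The crop shows the hub ahead of the held lifter. The slot is vertical, in line with the pin tip at (295,352). The dots are level at (238,327) and (347,327), and the plunger is at (292,318).

```bash
python3 - <<'E'
from h import *
ci,s=np.load('w4.npy',allow_pickle=True); im=cv2.imread('pics/w4.png')[:,:,::-1].astype(float)
P=[]
for x,y in [(304,188),(333,188)]:
    w=im[y-5:y+6,x-5:x+6]; red=np.clip(w[...,0]-np.maximum(w[...,1],w[...,2])-15,0,None); yy,xx=np.mgrid[y-5:y+6,x-5:x+6]
    u=((red*xx).sum()/red.sum(),(red*yy).sum()/red.sum()); P.append(toolpt(ci,u,s,s['tcp_pos'][2]-.078))
P=np.array(P); d=P[1]-P[0]; m=P.mean(0); print('dots',P.round(4),'mid tool',m.round(4),'misalign deg (about tool z)',np.degrees(np.arctan2(-d[0],d[1])))
print('front slot edge rows V col 316-322'); 
h=cv2.cvtColor(im.astype(np.uint8),cv2.COLOR_RGB2HSV)
# pin tip profile
print([(y,np.nonzero((h[y,305:335,2]>195)&(h[y,305:335,1]<30))[0][[0,-1]]+305) for y in range(195,210) if ((h[y,305:335,2]>195)&(h[y,305:335,1]<30)).any()])
print(h[190:204,319,2])
for r_ in (312,): print(h[178,305:333,2], h[176,305:333,2])
E
```

```text
dots [[-0.0052 -0.0164  0.1708]
 [-0.0052  0.0146  0.1708]] mid tool [-0.0052 -0.0009  0.1708] misalign deg (about tool z) -0.06651959025121953
front slot edge rows V col 316-322
[(195, array([316, 322])), (196, array([315, 323])), (197, array([315, 323])), (198, array([315, 323])), (199, array([315, 323])), (200, array([314, 323])), (201, array([309, 328])), (202, array([307, 331])), (203, array([306, 332])), (204, array([305, 333])), (205, array([305, 334])), (206, array([305, 334])), (207, array([305, 334])), (208, array([305, 334])), (209, array([305, 334]))]
[230 115 124 137 239 242 245 247 248 213 238 243 243 244]
[157 152 153 154 157 159 159 157 150 140 125 129 132 128 132 129 131 129
 136 151 158 158 154 150 154 156 156 152] [156 154 151 155 159 157 158 156 149 141 124 129 134 128 130 129 130 128
 137 155 157 156 152 151 153 156 157 155]
```

Emit:
{"name": "carry_out", "arguments": {
  "targets": [
    [0, 0, 0.06, 0, 0, 0],
    [0, 0, 0.06, 0, 0, 0],
    [0, 0, 0.045, 0, 0, 0],
    [0, 0, 0.028, 0, 0, 0],
    [0, 0, 0, 0, 0, 0]
  ]
}}

```text
time_s: 8.35
tcp_pos: [0.4535, -0.082, 0.1515]
eef_rot: [180.0, 0.1, 5.4]
contact_force: [0.6, 0.3, -1.0]
gripper_width: 0.0147
gripper_force: 50.0
```

```bash
python3 - <<'E'
from h import *
delta([.4538,-.0819,.1474],5.3)
E
```

```text
t 8.35 tcp [ 0.4535 -0.082   0.1515] rot [1.7998e+02 1.0000e-01 5.3800e+00] F [ 0.6  0.3 -1. ]
shift/0.5 [ 0.0007 -0.0001  0.0082] turn/60 [0.0003 0.0016 0.0013]
```

Emit:
{"name": "carry_out", "arguments": {
  "targets": [
    [0, 0, 0.004, 0, 0, 0],
    [0, 0, 0.004, 0, 0, 0],
    [0, 0, 0.004, 0, 0, 0],
    [0, 0, 0.002, 0, 0, 0],
    [0, 0, 0, 0, 0, 0]
  ]
}}

```text
time_s: 8.98
tcp_pos: [0.4537, -0.0818, 0.145]
eef_rot: [-180.0, 0.0, 5.4]
contact_force: [-1.2, 0.9, -1.1]
gripper_width: 0.0149
gripper_force: 50.0
```

Emit:
{"name": "carry_out", "arguments": {
  "targets": [
    [0, 0, 0.005, 0, 0, 0],
    [0, 0, 0.005, 0, 0, 0],
    [0, 0, 0.005, 0, 0, 0],
    [0, 0, 0, 0, 0, 0],
    [0, 0, 0, 0, 0, 0]
  ]
}}

```text
time_s: 9.6
tcp_pos: [0.4535, -0.0818, 0.1372]
eef_rot: [-180.0, 0.0, 5.4]
contact_force: [-2.3, 0.7, -3.0]
gripper_width: 0.015
gripper_force: 50.0
```

Emit:
{"name": "carry_out", "arguments": {
  "targets": [
    [0, 0, 0.005, 0, 0, 0],
    [0, 0, 0.005, 0, 0, 0],
    [0, 0, 0, 0, 0, 0]
  ]
}}

```text
time_s: 9.98
tcp_pos: [0.4543, -0.0818, 0.1328]
eef_rot: [180.0, -0.0, 5.4]
contact_force: [-1.8, -0.2, 4.1]
gripper_width: 0.0145
gripper_force: 50.0
```

Emit:
{"name": "carry_out", "arguments": {
  "targets": [
    [0, 0, 0.004, 0, 0, 0],
    [0, 0, 0.004, 0, 0, 0],
    [0, 0, 0, 0, 0, 0]
  ]
}}

```text
time_s: 10.35
tcp_pos: [0.4543, -0.0818, 0.1289]
eef_rot: [180.0, -0.0, 5.4]
contact_force: [-3.6, -0.4, 5.2]
gripper_width: 0.0146
gripper_force: 50.0
```

```bash
python3 - <<'E'
from h import *
delta([.4537,-.0818,.1274],5.4); print(r.get_state()['moment'])
E
```

```text
t 10.35 tcp [ 0.4543 -0.0818  0.1289] rot [ 1.7999e+02 -5.0000e-02  5.4400e+00] F [-3.6 -0.4  5.2]
shift/0.5 [-0.0012 -0.0002  0.0029] turn/60 [ 0.0002 -0.0008  0.0007]
[-0.14219747  1.33910309  0.00957   ]
```

Emit:
{"name": "carry_out", "arguments": {
  "targets": [
    [-0.0014, 0, 0, 0, 0, 0],
    [0, 0, 0.002, 0, 0, 0],
    [0, 0, 0, 0, 0, 0]
  ]
}}

```text
time_s: 10.72
tcp_pos: [0.4541, -0.0818, 0.1282]
eef_rot: [180.0, -0.1, 5.5]
contact_force: [-3.1, -1.1, 7.0]
gripper_width: 0.0146
gripper_force: 50.0
```

```bash
python3 - <<'E'
from h import *
for i in range(4): r.capture('top'); delta([.4537,-.0818,.1274],5.4)
E
```

```text
t 10.78 tcp [ 0.4541 -0.0818  0.1282] rot [ 1.7999e+02 -1.1000e-01  5.4500e+00] F [-3.2  0.2  6.6]
shift/0.5 [-0.0008 -0.0001  0.0015] turn/60 [ 0.0002 -0.0018  0.0008]
t 10.82 tcp [ 0.4541 -0.0818  0.1282] rot [ 1.7999e+02 -1.1000e-01  5.4500e+00] F [-3.1  0.1  7.4]
shift/0.5 [-0.0009 -0.0001  0.0016] turn/60 [ 0.0002 -0.0018  0.0009]
t 10.88 tcp [ 0.4541 -0.0818  0.1282] rot [ 1.7999e+02 -1.1000e-01  5.4500e+00] F [-2.5 -0.7  6.2]
shift/0.5 [-0.0009 -0.0001  0.0016] turn/60 [ 0.0002 -0.0019  0.0009]
t 10.93 tcp [ 0.4541 -0.0818  0.1282] rot [ 1.7999e+02 -1.1000e-01  5.4500e+00] F [-1.6 -0.7  7.5]
shift/0.5 [-0.0009 -0.0001  0.0016] turn/60 [ 0.0002 -0.0019  0.0008]
```

Emit:
{"name": "carry_out", "arguments": {
  "targets": [
    [-0.0012, 0, 0.0012, 0, 0, 0],
    [0, 0, 0.0012, 0, 0, 0],
    [0, 0, 0, 0, 0, 0]
  ]
}}

```text
time_s: 11.3
tcp_pos: [0.454, -0.0818, 0.1272]
eef_rot: [180.0, -0.2, 5.5]
contact_force: [-1.1, -0.8, 7.0]
gripper_width: 0.0146
gripper_force: 50.0
```

```bash
python3 - <<'E'
from h import *
for i in range(2): r.capture('top'); delta([.4537,-.0818,.1274],5.4)
E
```

```text
t 11.35 tcp [ 0.454  -0.0818  0.1272] rot [ 1.7998e+02 -1.6000e-01  5.4600e+00] F [-1.4  0.2  8.6]
shift/0.5 [-0.0006 -0.0001 -0.0003] turn/60 [ 0.0003 -0.0027  0.001 ]
t 11.4 tcp [ 0.454  -0.0818  0.1272] rot [ 1.7999e+02 -1.6000e-01  5.4600e+00] F [-1.9 -0.9  7.2]
shift/0.5 [-0.0005 -0.0001 -0.0003] turn/60 [ 0.0002 -0.0027  0.001 ]
```

Emit:
{"name": "carry_out", "arguments": {
  "targets": [
    [-0.0008, 0, 0.0016, 0, 0, 0],
    [0, 0, 0.0012, 0, 0, 0],
    [0, 0, 0, 0, 0, 0]
  ]
}}

```text
time_s: 11.78
tcp_pos: [0.454, -0.0819, 0.1265]
eef_rot: [180.0, -0.2, 5.5]
contact_force: [-3.3, -0.3, 14.5]
gripper_width: 0.015
gripper_force: 50.0
```

```bash
python3 - <<'E'
from h import *
for i in range(2): r.capture('top'); delta([.4537,-.0818,.1274],5.4)
E
```

```text
t 11.82 tcp [ 0.454  -0.0818  0.1265] rot [179.97  -0.21   5.48] F [-3.3  0.6 14.4]
shift/0.5 [-0.0006 -0.0001 -0.0018] turn/60 [ 0.0004 -0.0035  0.0013]
t 11.88 tcp [ 0.454  -0.0818  0.1265] rot [179.98  -0.21   5.48] F [-3.1  0.3 13.6]
shift/0.5 [-0.0006 -0.0001 -0.0017] turn/60 [ 0.0004 -0.0036  0.0013]
```

Emit:
{"name": "carry_out", "arguments": {
  "targets": [
    [-0.0002, 0.0009, 0, 0, 0, 0.0833],
    [-0.0002, 0.0009, 0, 0, 0, 0.0833],
    [-0.0002, 0.0009, 0, 0, 0, 0.0833],
    [-0.0002, 0.0009, 0, 0, 0, 0.0833],
    [0, 0, 0, 0, 0, 0]
  ]
}}

```text
time_s: 12.5
tcp_pos: [0.4544, -0.0834, 0.1266]
eef_rot: [-179.9, -0.3, -14.6]
contact_force: [-0.4, 0.5, 12.2]
gripper_width: 0.0147
gripper_force: 50.0
```

```bash
python3 - <<'E'
from h import *
for i in range(2): r.capture('top'); s=r.get_state(); print(s['tcp_pos'].round(4),s['eef_rot'].round(2),s['contact_force'].round(1),s['moment'].round(3))
E
```

```text
[ 0.4544 -0.0834  0.1266] [-179.9    -0.3   -14.53] [-1.1  0.6 11.7] [ 0.226  0.383 -0.004]
[ 0.4544 -0.0834  0.1266] [-179.91   -0.3   -14.51] [-0.7  0.  11.2] [0.272 0.344 0.04 ]
```

Emit:
{"name": "carry_out", "arguments": {
  "targets": [
    [-0.0002, 0.0009, 0, 0, 0, 0.0833],
    [-0.0002, 0.0009, 0, 0, 0, 0.0833],
    [-0.0002, 0.0009, 0, 0, 0, 0.0833],
    [-0.0002, 0.0009, 0, 0, 0, 0.0833],
    [-0.0002, 0.0009, 0, 0, 0, 0.0833]
  ]
}}

```text
time_s: 13.22
tcp_pos: [0.4538, -0.0848, 0.1267]
eef_rot: [-179.7, -0.3, -39.7]
contact_force: [0.5, 2.3, 9.5]
gripper_width: 0.0148
gripper_force: 50.0
```

```bash
python3 - <<'E'
from h import *
for i in range(2): r.capture('top'); s=r.get_state(); print(s['tcp_pos'].round(4),s['eef_rot'].round(2),s['contact_force'].round(1),s['moment'].round(3))
E
```

```text
[ 0.4538 -0.0848  0.1267] [-179.69   -0.27  -39.92] [1.7 2.  9.1] [ 1.066 -0.536 -0.01 ]
[ 0.4539 -0.0848  0.1267] [-179.69   -0.28  -39.64] [0.9 3.5 8.1] [ 1.016 -0.523 -0.021]
```

Emit:
{"name": "carry_out", "arguments": {
  "targets": [
    [-0.0009, -0.0011, 0.001, 0, 0, 0],
    [-0.0002, 0.0006, 0, 0, 0, 0.0833],
    [-0.0002, 0.0006, 0, 0, 0, 0.0833],
    [-0.0002, 0.0006, 0, 0, 0, 0.0833],
    [-0.0002, 0.0006, 0, 0, 0, 0.0833]
  ]
}}

```text
time_s: 13.95
tcp_pos: [0.4528, -0.0851, 0.1266]
eef_rot: [-179.6, -0.2, -59.6]
contact_force: [0.2, -0.6, 12.6]
gripper_width: 0.0147
gripper_force: 50.0
```

```bash
python3 - <<'E'
from h import *
for i in range(2): r.capture('top'); s=r.get_state(); print(s['tcp_pos'].round(4),s['eef_rot'].round(2),s['contact_force'].round(1),s['moment'].round(3))
E
```

```text
[ 0.4528 -0.0851  0.1266] [-179.64   -0.2   -59.89] [ 0.7  0.6 13. ] [ 0.001 -0.35  -0.018]
[ 0.4528 -0.0851  0.1266] [-179.63   -0.2   -59.61] [ 1.4 -1.  11.6] [-0.025 -0.314 -0.005]
```

Good: 65° of 90° turned, with low forces.

Emit:
{"name": "carry_out", "arguments": {
  "targets": [
    [-0.0002, 0.0006, 0, 0, 0, 0.0833],
    [-0.0002, 0.0006, 0, 0, 0, 0.0833],
    [-0.0002, 0.0006, 0, 0, 0, 0.0833],
    [-0.0002, 0.0006, 0, 0, 0, 0.0667],
    [0, 0, 0, 0, 0, 0]
  ]
}}

```text
time_s: 14.68
tcp_pos: [0.4514, -0.0853, 0.1266]
eef_rot: [-179.6, -0.1, -78.5]
contact_force: [0.2, -1.3, 13.1]
gripper_width: 0.0151
gripper_force: 50.0
```

```bash
python3 - <<'E'
from h import *
for i in range(2): r.capture('top'); s=r.get_state(); print(s['tcp_pos'].round(4),s['eef_rot'].round(2),s['contact_force'].round(1),s['moment'].round(3))
E
```

```text
[ 0.4514 -0.0853  0.1266] [-1.7961e+02 -8.0000e-02 -7.8480e+01] [ 0.5 -0.4 13.4] [-0.278 -0.211 -0.014]
[ 0.4513 -0.0853  0.1266] [-1.7962e+02 -8.0000e-02 -7.8470e+01] [ 0.8 -0.6 12.5] [-0.326 -0.235 -0.014]
```

Emit:
{"name": "carry_out", "arguments": {
  "targets": [
    [-0.0001, 0.0003, 0, 0, 0, 0.04],
    [-0.0001, 0.0003, 0, 0, 0, 0.04],
    [0, 0, 0, 0, 0, 0.02],
    [0, 0, 0, 0, 0, 0]
  ]
}}

```text
time_s: 15.28
tcp_pos: [0.4505, -0.0852, 0.1265]
eef_rot: [-179.7, -0.0, -84.5]
contact_force: [-1.1, -0.1, 14.3]
gripper_width: 0.0147
gripper_force: 50.0
```

```bash
python3 - <<'E'
from h import *
for i in range(2): r.capture('top'); s=r.get_state(); print(s['tcp_pos'].round(4),s['eef_rot'].round(2),s['contact_force'].round(1),s['moment'].round(3))
E
```

```text
[ 0.4506 -0.0852  0.1265] [-1.7966e+02 -4.0000e-02 -8.4470e+01] [-1.4 -0.8 14.7] [ 0.012  0.561 -0.027]
[ 0.4506 -0.0852  0.1265] [-1.7966e+02 -4.0000e-02 -8.4460e+01] [-1.  -0.2 14.6] [0.063 0.488 0.057]
```

Emit:
{"name": "carry_out", "arguments": {
  "targets": [
    [0, 0, 0, 0, 0, 0.02],
    [0, 0, 0, 0, 0, 0]
  ]
}}

```text
time_s: 15.62
tcp_pos: [0.4504, -0.0852, 0.1265]
eef_rot: [-179.7, -0.0, -85.7]
contact_force: [-1.3, 0.8, 14.6]
gripper_width: 0.0149
gripper_force: 50.0
```

```bash
python3 - <<'E'
from h import *
for i in range(2): r.capture('top'); s=r.get_state(); print(s['tcp_pos'].round(4),s['eef_rot'].round(2),s['contact_force'].round(1),s['moment'].round(3))
E
```

```text
[ 0.4504 -0.0852  0.1265] [-1.7968e+02 -3.0000e-02 -8.5670e+01] [-2.1  0.4 15.4] [0.196 0.803 0.077]
[ 0.4504 -0.0852  0.1265] [-1.7968e+02 -3.0000e-02 -8.5670e+01] [-2.1  0.7 14.9] [0.217 0.791 0.068]
```

Emit:
{"name": "carry_out", "arguments": {
  "targets": [
    [0, 0.0008, -0.002, 0, 0, 0],
    [0, 0, -0.003, 0, 0, 0],
    [0, 0, -0.003, 0, 0, 0],
    [0, 0, -0.003, 0, 0, 0],
    [0, 0, 0, 0, 0, 0]
  ]
}}

```text
time_s: 16.35
tcp_pos: [0.4498, -0.0851, 0.1312]
eef_rot: [-179.7, -0.0, -85.7]
contact_force: [2.7, -0.9, 5.2]
gripper_width: 0.0146
gripper_force: 50.0
```

```bash
python3 - <<'E'
from h import *
for i in range(2): r.capture('top'); s=r.get_state(); print(s['tcp_pos'].round(4),s['eef_rot'].round(2),s['contact_force'].round(1),s['moment'].round(3))
E
```

```text
[ 0.4498 -0.0851  0.1312] [-179.7   -0.   -85.7] [ 2.8 -0.1  5.1] [-0.18  -1.162  0.019]
[ 0.4498 -0.0852  0.1311] [-179.7   -0.   -85.7] [2.5 0.  4.7] [-0.243 -1.11   0.015]
```

Emit:
{"name": "carry_out", "arguments": {
  "targets": [
    [0, -0.0007, -0.002, 0, 0, 0],
    [0, 0, -0.002, 0, 0, 0],
    [0, 0, -0.002, 0, 0, 0],
    [0, 0, -0.002, 0, 0, 0],
    [0, 0, 0, 0, 0, 0]
  ]
}}

```text
time_s: 17.08
tcp_pos: [0.4463, -0.0855, 0.1332]
eef_rot: [179.8, 0.0, -85.8]
contact_force: [0.6, 1.1, -1.7]
gripper_width: 0.0148
gripper_force: 50.0
```

```bash
python3 - <<'E'
from h import *
for i in range(2): r.capture('top'); s=r.get_state(); print(s['tcp_pos'].round(4),s['eef_rot'].round(2),s['contact_force'].round(1),s['moment'].round(3))
E
```

```text
[ 0.4463 -0.0855  0.1332] [ 1.7985e+02  1.0000e-02 -8.5770e+01] [ 0.9 -0.2 -2. ] [ 0.402 -0.412  0.048]
[ 0.4463 -0.0855  0.1332] [ 1.7986e+02  1.0000e-02 -8.5770e+01] [-0.6  0.9 -2.7] [ 0.327 -0.299  0.043]
```

Emit:
{"name": "carry_out", "arguments": {
  "targets": [
    [0, 0, -0.004, 0, 0, 0],
    [0, 0, -0.004, 0, 0, 0],
    [0, 0, -0.004, 0, 0, 0],
    [0, 0, -0.004, 0, 0, 0],
    [0, 0, 0, 0, 0, 0]
  ]
}}

```text
time_s: 17.8
tcp_pos: [0.4476, -0.0854, 0.1421]
eef_rot: [-180.0, 0.0, -85.7]
contact_force: [0.4, -0.4, -6.8]
gripper_width: 0.0148
gripper_force: 50.0
```

```bash
python3 - <<'E'
from h import *
for i in range(2): r.capture('top'); s=r.get_state(); print(s['tcp_pos'].round(4),s['eef_rot'].round(2),s['contact_force'].round(1),s['moment'].round(3))
E
```

```text
[ 0.4476 -0.0854  0.142 ] [-1.7999e+02  1.0000e-02 -8.5750e+01] [ 0.7 -0.3 -5.7] [ 0.049 -0.091  0.03 ]
[ 0.4475 -0.0854  0.142 ] [180.     0.   -85.75] [-0.8 -0.7 -5.7] [ 0.039 -0.063  0.021]
```

Emit:
{"name": "carry_out", "arguments": {
  "targets": [
    [0, 0, -0.012, 0, 0, 0],
    [0, 0, -0.02, 0, 0, 0],
    [0, 0, -0.02, 0, 0, 0],
    [0, 0, -0.02, 0, 0, 0],
    [0, 0, -0.02, 0, 0, 0]
  ]
}}

```text
time_s: 18.52
tcp_pos: [0.4476, -0.0854, 0.1888]
eef_rot: [-180.0, 0.0, -85.7]
contact_force: [-0.1, 0.5, -6.3]
gripper_width: 0.0147
gripper_force: 50.0
```

Emit:
{"name": "carry_out", "arguments": {
  "targets": [
    [0, 0, -0.02, 0, 0, 0],
    [0, 0, -0.02, 0, 0, 0],
    [0, 0, -0.02, 0, 0, 0],
    [0, 0, -0.012, 0, 0, 0],
    [0, 0, 0, 0, 0, 0]
  ]
}}

```text
time_s: 19.15
tcp_pos: [0.4478, -0.0854, 0.2244]
eef_rot: [-180.0, 0.0, -85.7]
contact_force: [0.1, -1.0, -5.7]
gripper_width: 0.0148
gripper_force: 50.0
```

```bash
python3 - <<'E'
from h import *
delta([.447,.1918-.003,.222],-85.7)
ci=r.camera_info('wrist'); s=r.get_state(); im=r.capture('wrist'); cv2.imwrite('pics/w5.png',im[:,:,::-1]); np.save('w5.npy',(ci,s),allow_pickle=True)
sd=r.capture('side'); print(s['joints'].round(1))
cv2.imwrite('pics/c5.png',np.vstack([im[:300],cv2.resize(sd[150:300,200:440],(640,300))[:,:,:]])[:,:,::-1])
E
```

```text
t 19.15 tcp [ 0.4478 -0.0854  0.2244] rot [-1.7995e+02  1.0000e-02 -8.5740e+01] F [ 0.1 -1.  -5.7]
shift/0.5 [-0.5469 -0.0391  0.0048] turn/60 [-0.0008  0.0001 -0.0007]
[ 14.1  -0.2 -26.6   0.  -63.6  -9.8]
```

View pics/c5.png

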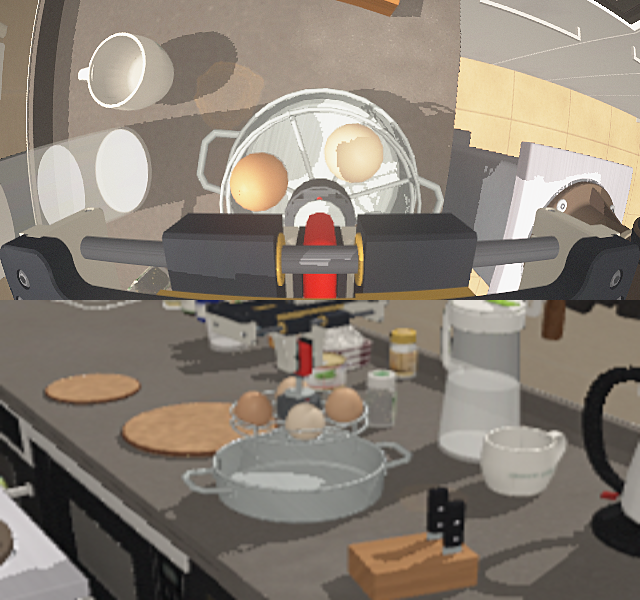

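The pictures show the rack hanging level, clear of the pan, with four eggs in their cups and the lifter locked. The trivet lies free to the left.

Emit:
{"name": "carry_out", "arguments": {
  "targets": [
    [-0.015, -0.0025, 0, 0, 0, 0],
    [-0.03, -0.0025, 0, 0, 0, 0],
    [-0.04, -0.0025, 0, 0, 0, 0],
    [-0.04, -0.0025, 0, 0, 0, 0],
    [-0.04, -0.0025, 0, 0, 0, 0]
  ]
}}

```text
time_s: 19.88
tcp_pos: [0.4475, -0.0011, 0.2239]
eef_rot: [180.0, 0.0, -85.7]
contact_force: [0.1, -0.0, -5.5]
gripper_width: 0.0147
gripper_force: 50.0
```

Emit:
{"name": "carry_out", "arguments": {
  "targets": [
    [-0.04, -0.0025, 0, 0, 0, 0],
    [-0.04, -0.0025, 0, 0, 0, 0],
    [-0.04, -0.0025, 0, 0, 0, 0],
    [-0.04, -0.0025, 0, 0, 0, 0],
    [-0.04, -0.0025, 0, 0, 0, 0]
  ]
}}

```text
time_s: 20.5
tcp_pos: [0.4461, 0.0991, 0.2239]
eef_rot: [180.0, 0.0, -85.7]
contact_force: [1.1, -0.0, -5.6]
gripper_width: 0.015
gripper_force: 50.0
```

Emit:
{"name": "carry_out", "arguments": {
  "targets": [
    [-0.04, -0.0025, 0, 0, 0, 0],
    [-0.04, -0.0025, 0, 0, 0, 0],
    [-0.04, -0.0025, 0, 0, 0, 0],
    [-0.035, -0.0025, 0, 0, 0, 0],
    [-0.0255, -0.0025, 0, 0, 0, 0]
  ]
}}

```text
time_s: 21.12
tcp_pos: [0.446, 0.1892, 0.2239]
eef_rot: [180.0, -0.0, -85.7]
contact_force: [0.0, 0.0, -6.4]
gripper_width: 0.0147
gripper_force: 50.0
```

```bash
python3 - <<'E'
from h import *
r.capture('top'); r.capture('top'); delta([.4463,.188,.224],-85.7)
E
```

```text
t 21.23 tcp [0.4462 0.1892 0.2239] rot [-180.      0.    -85.69] F [-0.2  0.3 -6. ]
shift/0.5 [ 0.0025  0.     -0.0002] turn/60 [-0.0001  0.      0.0001]
```

Emit:
{"name": "carry_out", "arguments": {
  "targets": [
    [0, 0, 0.02, 0, 0, 0],
    [0, 0, 0.035, 0, 0, 0],
    [0, 0, 0.035, 0, 0, 0],
    [0, 0, 0.03, 0, 0, 0],
    [0, 0, 0.016, 0, 0, 0]
  ]
}}

```text
time_s: 21.85
tcp_pos: [0.4457, 0.1873, 0.1548]
eef_rot: [179.9, -0.1, -85.8]
contact_force: [-0.7, -0.3, -6.4]
gripper_width: 0.0147
gripper_force: 50.0
```

Emit:
{"name": "carry_out", "arguments": {
  "targets": [
    [0, 0, 0.006, 0, 0, 0],
    [0, 0, 0.003, 0, 0, 0],
    [0, 0, 0.003, 0, 0, 0],
    [0, 0, 0, 0, 0, 0]
  ]
}}

```text
time_s: 22.35
tcp_pos: [0.4461, 0.188, 0.1502]
eef_rot: [-180.0, 0.0, -85.7]
contact_force: [0.1, 0.0, -5.9]
gripper_width: 0.0144
gripper_force: 50.0
```

Emit:
{"name": "carry_out", "arguments": {
  "targets": [
    [0, 0, 0.003, 0, 0, 0],
    [0, 0, 0.003, 0, 0, 0],
    [0, 0, 0.003, 0, 0, 0],
    [0, 0, 0.002, 0, 0, 0],
    [0, 0, 0, 0, 0, 0]
  ]
}}

```text
time_s: 22.98
tcp_pos: [0.446, 0.1879, 0.1443]
eef_rot: [180.0, -0.0, -85.7]
contact_force: [-0.7, 0.5, -6.7]
gripper_width: 0.0147
gripper_force: 50.0
```

Emit:
{"name": "carry_out", "arguments": {
  "targets": [
    [0, 0, 0.002, 0, 0, 0],
    [0, 0, 0.002, 0, 0, 0],
    [0, 0, 0.002, 0, 0, 0],
    [0, 0, 0, 0, 0, 0]
  ]
}}

```text
time_s: 23.48
tcp_pos: [0.446, 0.1879, 0.1415]
eef_rot: [180.0, -0.0, -85.7]
contact_force: [-0.3, 0.1, -5.9]
gripper_width: 0.0145
gripper_force: 50.0
```

Emit:
{"name": "carry_out", "arguments": {
  "targets": [
    [0, 0, 0.002, 0, 0, 0],
    [0, 0, 0.002, 0, 0, 0],
    [0, 0, 0, 0, 0, 0]
  ]
}}

```text
time_s: 23.85
tcp_pos: [0.4463, 0.188, 0.14]
eef_rot: [-180.0, 0.0, -85.7]
contact_force: [-2.7, -1.8, 4.8]
gripper_width: 0.0147
gripper_force: 50.0
```

Emit:
{"name": "carry_out", "arguments": {
  "targets": [
    [0, 0, 0.002, 0, 0, 0],
    [0, 0, 0, 0, 0, 0]
  ]
}}

```text
time_s: 24.1
tcp_pos: [0.4463, 0.1881, 0.1387]
eef_rot: [-180.0, 0.0, -85.7]
contact_force: [-3.1, -1.1, 4.9]
gripper_width: 0.0147
gripper_force: 50.0
```

Emit:
{"name": "carry_out", "arguments": {
  "targets": [
    [0, 0, -0.002, 0, 0, 0],
    [0, 0, 0, 0, 0, 0]
  ]
}}

```text
time_s: 24.35
tcp_pos: [0.4462, 0.1881, 0.1397]
eef_rot: [-180.0, 0.0, -85.7]
contact_force: [-1.4, -1.4, 4.1]
gripper_width: 0.0152
gripper_force: 50.0
```

```bash
python3 - <<'E'
from h import *
for i in range(2): r.capture('top'); s=r.get_state(); print(s['tcp_pos'].round(4),s['eef_rot'].round(2),s['contact_force'].round(1),s['moment'].round(3))
sd=r.capture('side'); im=r.capture('wrist')
cv2.imwrite('pics/c6.png',np.vstack([im[:300],cv2.resize(sd[150:250,190:350],(640,300))])[:,:,::-1])
E
```

```text
[0.4462 0.188  0.1396] [-1.7998e+02  1.0000e-02 -8.5740e+01] [-1.4 -1.8  5.6] [-0.469  0.85   0.006]
[0.4462 0.1881 0.1396] [-1.7998e+02  1.0000e-02 -8.5740e+01] [-2.1 -1.8  4.7] [-0.519  0.775 -0.004]
```

View pics/c6.png

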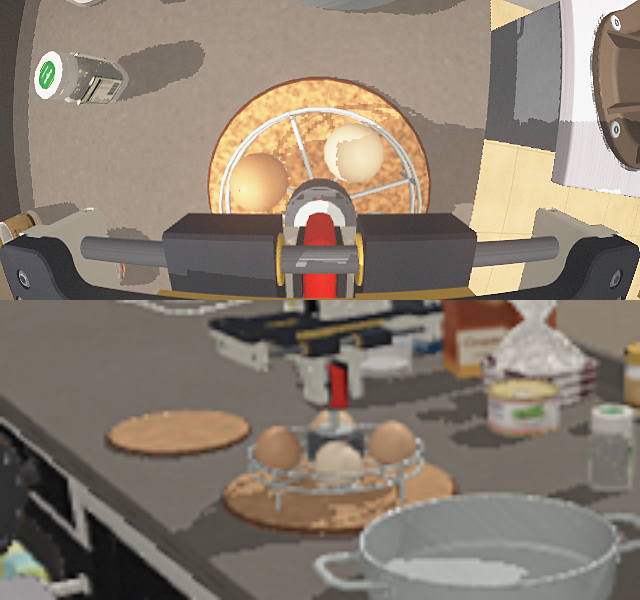

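The rack stands on the large trivet, well inside its rim, with all four eggs in place. Next I ease the side load, release and retreat upwards.

Emit:
{"name": "carry_out", "arguments": {
  "targets": [
    [0.001, 0.001, -0.0006, 0, 0, 0],
    [0, 0, 0, 0, 0, 0]
  ],
  "squeeze": 20
}}

```text
time_s: 24.8
tcp_pos: [0.446, 0.1878, 0.14]
eef_rot: [-179.9, 0.0, -85.7]
contact_force: [0.1, -0.3, 4.9]
gripper_width: 0.0146
gripper_force: 20.0
```

Emit:
{"name": "carry_out", "arguments": {
  "targets": [
    [0, 0, 0, 0, 0, 0],
    [0, 0, 0, 0, 0, 0],
    [0, 0, 0, 0, 0, 0],
    [0, 0, 0, 0, 0, 0],
    [0, 0, 0, 0, 0, 0]
  ],
  "hand": 0.5
}}

```text
time_s: 25.42
tcp_pos: [0.4456, 0.1874, 0.1397]
eef_rot: [180.0, -0.0, -85.7]
contact_force: [-0.8, 0.1, 0.4]
gripper_width: 0.0435
gripper_force: 0.0
```

Emit:
{"name": "carry_out", "arguments": {
  "targets": [
    [0, 0, -0.02, 0, 0, 0],
    [0, 0, -0.04, 0, 0, 0],
    [0, 0, -0.06, 0, 0, 0],
    [0, 0, -0.06, 0, 0, 0],
    [0, 0, -0.06, 0, 0, 0]
  ]
}}

```text
time_s: 26.05
tcp_pos: [0.4456, 0.1874, 0.2616]
eef_rot: [-180.0, 0.0, -85.7]
contact_force: [0.4, 0.1, -0.2]
gripper_width: 0.0437
gripper_force: 0.0
```

Emit:
{"name": "carry_out", "arguments": {
  "targets": [
    [0.03, 0, -0.04, 0, 0, 0],
    [0, 0, 0, 0, 0, 0],
    [0, 0, 0, 0, 0, 0],
    [0, 0, 0, 0, 0, 0]
  ]
}}

```text
time_s: 26.55
tcp_pos: [0.4464, 0.1725, 0.2791]
eef_rot: [179.9, -0.0, -85.7]
contact_force: [-0.5, -0.3, -0.6]
gripper_width: 0.0436
gripper_force: 0.0
```

```bash
python3 - <<'E'
from h import *
delta([.446,.188,.25],-85.7)
sd=r.capture('side'); im=r.capture('wrist')
cv2.imwrite('pics/c7.png',np.vstack([im[:300],cv2.resize(sd[150:250,190:350],(640,300))])[:,:,::-1])
E
```

```text
t 26.55 tcp [0.4464 0.1725 0.2791] rot [ 1.7994e+02 -4.0000e-02 -8.5740e+01] F [-0.5 -0.3 -0.6]
shift/0.5 [-0.0311 -0.0017  0.0581] turn/60 [ 0.0011 -0.0007 -0.0007]
```

View pics/c7.png

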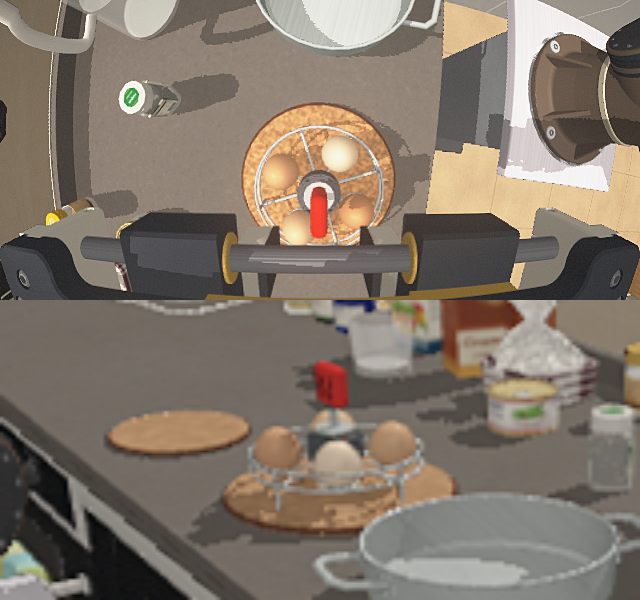

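The rack is centred on the large trivet with four eggs in their cups. The lifter stands locked in the hub, and the gripper is clear.

```bash
python3 -c "
from plant import r
print(r.close_job())"
```

```text
the job is handed in; nothing more can be done
None
```

The rack stands on the large cork trivet with all four eggs in their cups and the lifter still locked in its hub; the gripper was clear when I handed the job in at about 27 s of the 72 s allowed.

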